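Unstack the walnut boxes onto their display plinths

ROBOT

A 7-joint arm with a two-finger parallel gripper is mounted at the origin on the work surface. World frame = base frame: x ahead of the robot, y to its left, z up, the work surface at z = 0. Lengths are in m, angles in rad, forces in N, time in s.
With the tool pointing down it reaches from about 0.35 to 0.9 m from the base axis. Payload 19.9 kg.
Tool frame: the origin (TCP) lies on the centre line of the jaws, within the pads' length; the fingertips stand 14 mm ahead of it and the grasp point (between the pads) lies 5 mm behind it (ctrl.tip_extent is the distance from the TCP to the fingertips, in m); z points along the fingers, y is the line along which they close (so a half turn about z gives the same grasp; the last joint's range is limited). The gripper opens to 85 mm and grips with 20 to 120 N. Pads are 22 mm wide; open, the fingers measure 114 mm over their backs; the gripper's body (76 mm by 85 mm) begins 54 mm behind the grasp point. The pads swing forward as they close: fully open they stand 13 mm farther back than shut.
Start: joints at [1.198, 0.417, -0.01, 1.614, 0.005, 1.111, -0.053], TCP at [0.204, -0.591, 0.245] pointing down, gripper open.
Joint ranges: [-2.81, 2.81], [-0.39, 2.02], [-1.27, 1.25], [0.06, 2.57], [-1.19, 4.33], [0.19, 2], [-2.82, 2.82]. Speed limits (rad/s): [1.89, 1.89, 2.39, 2.39, 3.01, 3.01, 3.01].

INTERFACE

Orientations are given as a unit quaternion [x, y, z, w].
In Python, from bench import ctrl gives the robot as it stands.
- The arm moves only by the tool step_arm, never from a script. Its argument "deltas" is a list that holds one entry, the list of rows, each a list of 4 numbers: the shift along the tool's x, y, z in mm, then the turn about the tool's z in rad. In form: [[[tx, ty, tz, yaw], ...]]. A call has 1 to 12 rows; each row is the pose to reach, as a shift and turn from the pose commanded when the call began, along the tool's axes at that moment; what a row does not reach only later rows make up. A row lasts 1/10 s, in which the tool goes at most 50 mm and 8.59 degrees, less where a joint would pass 70% of its speed; a pose out of reach is approached as far as the arm can. A call with a gripper value outside its range is refused whole. "hand" is the finger opening in mm, from 0 to 85.4, set as the call begins (left out, the last holds). The fingers move at their own pace and stop on an object; "force" is the grip in N (left out, the last holds). Time passes only in rows, so rows that repeat a pose let the fingers close. It gives the time, the measured TCP pose, the force, the opening and the grip force at its end, in the units of the state.
- ctrl.state(): the state, without advancing time (a new reading comes with each control period).
- ctrl.camera(name): name is "scene" or "top" or "wrist"; returns a dict with "image" (384x512x3 uint8, red, green, blue), "camera_matrix" (3x3 intrinsics, pixels), "extrinsics" (4x4, takes a point from world to camera coordinates). Camera axes: x right, y up, looking along -z (the intrinsics and any distortion apply to the point x, -y, -z); pixel columns grow to the right and rows downward; lengths in m; the calibration is good to about 2 mm. A picture is of the moment at which its call begins. There is no depth.
- ctrl.close_job(): hands the job in; it is judged then, once.
The state is a dict: "t": time; "joints": joint angles; "joint_vel": joint speeds; "tau": joint torques, N m; "position": TCP position; "eef_rot": TCP orientation; "ft_force": force on the tool from outside, world axes, zero at the start; "moment": the same for the moment, N m; "width": finger opening in m; "grasp_force": force on a finger pad.
Only numpy, scipy, OpenCV 4.12 (cv2) and the standard library are available. Lean on these libraries where they do the work, as an engineer would, in place of code of your own. Each camera call takes 0.05 s, during which the arm holds its last target. There are 200 camera calls.

TASK

Take the stack of four wooden boxes apart from the top down, one box at a time, and set each on the display plinth of its own shape and size (small round, large round, square, oblong), centred, with the square and oblong boxes turned square to the edges of their plinths. Finish setting each box on its plinth before taking the next, put each down without dropping it, and leave the painted doll and the brass candlestick where they stand.

Things in the scene. Friction and masses are not known exactly. Their poses are not given: they have to be found in the camera images.
- small_round_box: top of the stack: round box, diameter 32 mm, height 26 mm, about 30 g, dark wood with a brass-edged flat top; origin at the centre of its underside, z up
- large_round_box: second from the top: round box, diameter 50 mm, height 28 mm, about 70 g, dark wood with a brass-edged flat top; origin at the centre of its underside, z up
- square_box: third from the top: square box, 58 x 58 mm, height 32 mm, about 110 g, dark wood with a brass-edged flat top; origin at the centre of its underside, z up, x and y along its sides
- oblong_box: bottom of the stack, standing on the table: oblong box, 110 mm along its x, 60 mm along its y, height 36 mm, about 200 g, dark wood with a brass-edged flat top; origin at the centre of its underside, z up. All boxes are rigid and closed, and lie loose on one another, a few mm off-centre
- small_round_plinth: the smaller round plinth, diameter 54 mm: fixed display plinth, wood edge and grey felt top, 16 mm high, flat with no rim; it stands on the table at any of five spots in front of the robot; its origin is the centre of its underside (on the table), so its top is 16 mm above
- large_round_plinth: the larger round plinth, diameter 82 mm: fixed display plinth, wood edge and grey felt top, 16 mm high, flat with no rim; it stands on the table at any of five spots in front of the robot; its origin is the centre of its underside (on the table), so its top is 16 mm above
- square_plinth: the square plinth, 84 x 84 mm, x and y along its sides: fixed display plinth, wood edge and grey felt top, 16 mm high, flat with no rim; it stands on the table at any of five spots in front of the robot; its origin is the centre of its underside (on the table), so its top is 16 mm above
- oblong_plinth: the oblong plinth, 136 mm along its x, 86 mm along its y: fixed display plinth, wood edge and grey felt top, 16 mm high, flat with no rim; it stands on the table at any of five spots in front of the robot; its origin is the centre of its underside (on the table), so its top is 16 mm above
- doll: bystander, loose: red painted nesting doll, 70 mm high, largest diameter 42 mm, standing among the plinths; origin at the centre of its underside. Other things that are not part of the job stand round about: a copper dish 14 mm high between the two far spots, the rest farther out
- candlestick: bystander, loose: small brass candlestick, 72 mm high, foot 46 mm in diameter, standing among the plinths; origin at the centre of its underside
Things that resemble listed ones, but are neither listed nor needed, are in the scene too. What is shaped like the small_round_box but green or orange is not meant.

How it is judged:
On the way, in this order (a step that is already met when the one before it is completed fails the run):
1. the small round box is set on the small round plinth and released (horizontal distance between small_round_box and small_round_plinth below 0.012 m and z of small_round_box in the frame of small_round_plinth between 0.013 and 0.019 m and angle between small_round_box's own z axis and vertical below 0.1 rad and linear speed of small_round_box below 0.02 m/s and contact force between the fingers and small_round_box below 0.05 N), for 0.2 s.
2. the large round box is set on the large round plinth and released (horizontal distance between large_round_box and large_round_plinth below 0.012 m and z of large_round_box in the frame of large_round_plinth between 0.013 and 0.019 m and angle between large_round_box's own z axis and vertical below 0.1 rad and linear speed of large_round_box below 0.02 m/s and contact force between the fingers and large_round_box below 0.05 N), for 0.2 s.
3. the square box is set on the square plinth and released (horizontal distance between square_box and square_plinth below 0.012 m and z of square_box in the frame of square_plinth between 0.013 and 0.019 m and angle between square_box's own z axis and vertical below 0.1 rad and linear speed of square_box below 0.02 m/s and contact force between the fingers and square_box below 0.05 N and (angle between the x axis of square_box and the x axis of square_plinth, either way round below 0.2 rad or angle between the x axis of square_box and the y axis of square_plinth, either way round below 0.2 rad)), for 0.2 s.
4. the oblong box is set on the oblong plinth and released (horizontal distance between oblong_box and oblong_plinth below 0.012 m and z of oblong_box in the frame of oblong_plinth between 0.013 and 0.019 m and angle between oblong_box's own z axis and vertical below 0.1 rad and linear speed of oblong_box below 0.02 m/s and contact force between the fingers and oblong_box below 0.05 N and angle between the x axis of oblong_box and the x axis of oblong_plinth, either way round below 0.2 rad), for 0.2 s.
At the end, for the whole second after the job is handed in: Every box stands upright, released and at rest on top of its own plinth, its centre within 12 mm of the plinth's centre horizontally; the square box's sides and the oblong box's long side are within 0.2 rad of the plinth's (all of step 1 and all of step 2 and all of step 3 and all of step 4); the robot touches nothing.
It fails at once if a box is dropped (moves faster than 0.6 m/s while the fingers do not touch it) ((linear speed of small_round_box above 0.6 m/s and contact force between the fingers and small_round_box below 0.01 N) or (linear speed of large_round_box above 0.6 m/s and contact force between the fingers and large_round_box below 0.01 N) or (linear speed of square_box above 0.6 m/s and contact force between the fingers and square_box below 0.01 N) or (linear speed of oblong_box above 0.6 m/s and contact force between the fingers and oblong_box below 0.01 N)).
It fails at once if the doll is pushed more than 15 mm or tipped (distance of doll from where it was at the start of the episode above 0.015 m or angle between doll's own z axis and vertical above 0.3 rad).
It fails at once if the candlestick is pushed more than 15 mm or tipped (distance of candlestick from where it was at the start of the episode above 0.015 m or angle between candlestick's own z axis and vertical above 0.3 rad).
It also fails if it takes over 128 s, if anything falls off the work surface, if the arm or the gripper's body presses on something with over 40 N, if the wrist force passes 120 N, or if a joint passes its speed limit or range.

## Working session

There is one attempt and no reset: what is moved stays moved. The work goes in short steps, Python scripts to look and compute and a tool call to move; the robot and the scene stay as the last step left them, time stands still between calls to the robot, and variables do not carry over. Pictures are saved under pics/ and viewed, at most 14 in all, crops included, and the job is handed in when it is done.

Besides the shell and the picture viewer there is one more tool, called after ">>>" as a command line: name --argument value ..., lists and objects as JSON in quotes. step_arm: Moves the arm, as the interface text tells. Its arguments: {"type":"object","properties":{"deltas":{"type":"array"},"hand":{"type":"number"},"force":{"type":"number"}},"required":["deltas"]}

```bash
mkdir -p pics
python3 - <<'E'
from bench import ctrl
import cv2,pickle
s=ctrl.state();print({k:s[k] for k in('t','position','eef_rot','width')},ctrl.tip_extent)
d={}
for n in('top','scene'):
    c=ctrl.camera(n);d[n]=c;cv2.imwrite(f'pics/{n}0.png',c['image'][:,:,::-1]);print(c['camera_matrix'],c['extrinsics'])
pickle.dump(d,open('cam0.pkl','wb'))
E
```

```text
{'t': 0.0, 'position': array([ 0.20346356, -0.59060773,  0.24464129]), 'eef_rot': array([ 9.86268561e-01,  1.65148214e-01, -1.60898276e-04, -6.05480335e-04]), 'width': 0.08547895652804612} 0.014
[[409.0318627    0.         255.81020815]
 [  0.         409.0318627  189.80566457]
 [  0.           0.           1.        ]] [[ 0.01038363 -0.9998059   0.01674363 -0.00753544]
 [ 0.98374109  0.01321624  0.17910553 -0.53821366]
 [-0.17929205  0.01461163  0.98368738 -0.83138942]
 [ 0.          0.          0.          1.        ]]
[[350.74678322   0.         253.19570998]
 [  0.         350.74678322 195.60908038]
 [  0.           0.           1.        ]] [[-0.73484923  0.6781858  -0.00778676  0.39306535]
 [-0.42550485 -0.45205519  0.78395901  0.16574274]
 [ 0.52814982  0.57940498  0.62076375 -1.02057712]
 [ 0.          0.          0.          1.        ]]
```

View pics/top0.png

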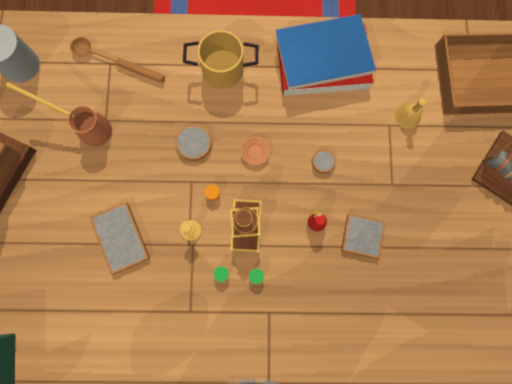

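View pics/scene0.png

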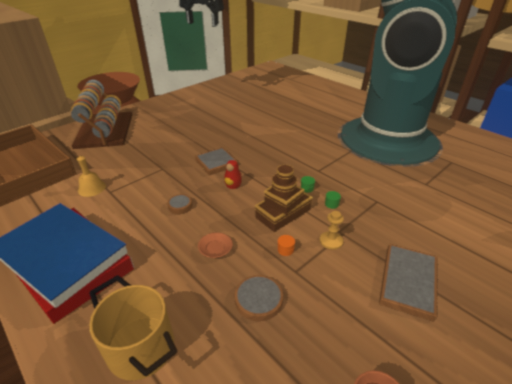

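Top view: stack at (246,225), plinths are oblong (120,238), large round (194,143), small round (323,161), square (363,236). The doll is at (317,221), the candlestick at (190,231). 
Candidates for the small round box: dark brass-ringed top of the stack (246,218); the orange (212,192) and green (221,274), (256,276) cylinders are decoys. By the description I choose the stack's top.

```bash
cat > h.py <<'E'
import numpy as np,cv2
from scipy.spatial.transform import Rotation as R
def ray(c,uv,z):
    K,E=c['camera_matrix'],c['extrinsics'];uv=np.atleast_2d(uv).astype(float)
    d=np.c_[(uv[:,0]-K[0,2])/K[0,0],-(uv[:,1]-K[1,2])/K[1,1],-np.ones(len(uv))]@E[:3,:3]
    o=-E[:3,:3].T@E[:3,3];return o+d*((z-o[2])/d[:,2])[:,None]
def proj(c,p):
    K,E=c['camera_matrix'],c['extrinsics'];q=E[:3,:3]@np.asarray(p,float)+E[:3,3]
    return [K[0,0]*q[0]/-q[2]+K[0,2],K[1,1]*-q[1]/-q[2]+K[1,2]]
def blobs(c,lo,hi,z,amin=60):
    "colour blobs -> (pixel, world centre of hull, min-area rect in world on plane z)"
    m=cv2.inRange(cv2.cvtColor(c['image'],cv2.COLOR_RGB2HSV),lo,hi);out=[]
    m=cv2.morphologyEx(m,cv2.MORPH_OPEN,np.ones((3,3)))
    for k in cv2.findContours(m,cv2.RETR_EXTERNAL,cv2.CHAIN_APPROX_NONE)[0]:
        if cv2.contourArea(k)<amin:continue
        w=ray(c,k[:,0],z)[:,:2];r=cv2.minAreaRect((w*1000).astype(np.float32))
        out.append((k[:,0].mean(0).round(),np.round(r[0],1),np.round(r[1],1),round(r[2],1)))
    return out
def tool(s,p):
    "shift in tool axes (mm) from measured TCP to world p"
    return (R.from_quat(s['eef_rot']).inv().apply(np.asarray(p)-s['position'])*1000).round(1)
def yaw(s):
    "world heading of the tool's y axis, deg"
    v=R.from_quat(s['eef_rot']).as_matrix()[:,1];return np.degrees(np.arctan2(v[1],v[0]))
E
python3 - <<'E'
import pickle,cv2;from h import *
d=pickle.load(open('cam0.pkl','rb'))
for n in d:
    print(n)
    for b in blobs(d[n],(0,0,70),(179,70,190),.016,80):
        if b[1][0]<900 and abs(b[1][1])<450 and b[1][0]>200:print(*b)
for nm,lo,hi,z in(('doll',(170,150,60),(179,255,255),.04),('green',(50,100,60),(85,255,255),.02),('orange',(8,200,200),(14,255,255),.02)):
    for b in blobs(d['top'],lo,hi,z,40):print(nm,*b)
print('stack',ray(d['top'],[246,218],.12),'candle',ray(d['top'],[191,230],.072))
print(ray(d['top'],[[232,251],[260,251],[261,200],[234,200]],.036))
a=d['top']['image'][170:300,150:350];b=d['scene']['image'][150:260,220:380]
o=np.vstack([cv2.resize(a,(420,273),interpolation=2),cv2.resize(b,(420,289),interpolation=2)])
cv2.imwrite('pics/crop1.png',o[:,:,::-1])
E
```

```text
top
[364. 236.] [ 445.5 -239.8] [72.7 72.9] 78.4
[118. 238.] [435.2 296.6] [125.   74.9] 24.9
[324. 160.] [ 614.  -154.5] [38.7 40.2] 89.1
[193. 142.] [654.3 142.5] [68.7 68.2] 1.8
[326.  89.] [ 786.8 -166.5] [ 20.  203.9] 2.7
scene
[258. 295.] [653.7 141. ] [69.5 67.8] 84.8
[411. 279.] [434.3 294.4] [123.9  74.2] 24.8
[ 89. 276.] [838.2 -90. ] [152.4  20. ] 12.2
[179. 201.] [ 613.5 -157.1] [35. 40.] 46.8
[215. 158.] [ 444.4 -243.4] [69.2 69.7] 79.1
green [256. 276.] [356.   -3.9] [29.3 30. ] 0.6
green [221. 274.] [360.5  72.1] [27.3 27.9] 0.6
stack [[0.4691548  0.01846876 0.12      ]] candle [[0.44842333 0.13129657 0.072     ]]
[[ 0.40784494  0.04786212  0.036     ]
 [ 0.40849395 -0.01159856  0.036     ]
 [ 0.51820243 -0.0128349   0.036     ]
 [ 0.51743982  0.04580293  0.036     ]]
```

View pics/crop1.png

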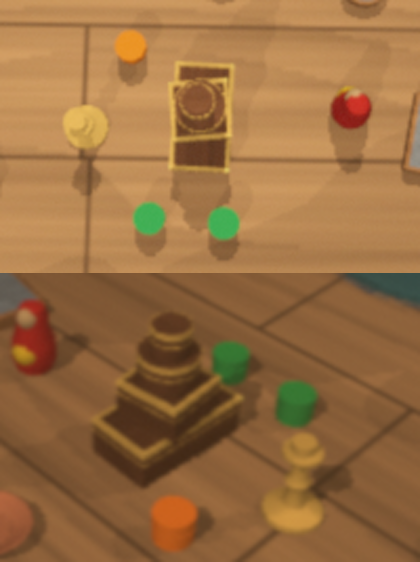

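Crop: the stack's top is the dark brass-edged round box (crop (200,100)), and the oblong, square and large round boxes lie below it. Plinth centres from both views agree within 3 mm. I'm moving above the stack with tool y along -y.

>>> step_arm --deltas '[[[40,-43,-15,0.05],[80,-87,-15,0.1],[117,-127,-15,0.15],[153,-166,-15,0.2],[189,-205,-15,0.25],[225,-245,-15,0.3],[261,-284,-15,0.33],[297,-323,-15,0.33],[333,-362,-15,0.33],[369,-401,-15,0.33],[405,-440,-15,0.33],[430,-467,-15,0.33]]]' --hand 85

```text
t: 1.3
position: [0.4436, -0.0407, 0.2604]
eef_rot: [1.0, 0.001, 0.0, 0.0]
ft_force: [1.8, -1.3, -0.4]
width: 0.0854
grasp_force: 0.0
```

Run:
```python
from bench import ctrl
import cv2,pickle;from h import *
s=ctrl.state();print(s['position'],yaw(s))
c=ctrl.camera('wrist');cv2.imwrite('pics/w1.png',c['image'][:,:,::-1]);pickle.dump((c,s),open('w1.pkl','wb'))
print(c['camera_matrix'],c['extrinsics'])
print(proj(c,[.47,.018,.122]),proj(c,[.463,.0175,.036]),proj(c,s['position']))
```

```text
[ 0.44361574 -0.04065214  0.2603937 ] -89.90667143610685
[[326.26941047   0.         258.90453939]
 [  0.         326.26941047 187.31558095]
 [  0.           0.           1.        ]] [[ 1.51858512e-03 -9.99998847e-01 -1.47926934e-05 -4.15560436e-02]
 [ 9.56615000e-01  1.45701286e-03 -2.91351366e-01 -3.80986403e-01]
 [ 2.91351051e-01  4.28290937e-04  9.56616110e-01 -5.23803733e-01]
 [ 0.00000000e+00  0.00000000e+00  0.00000000e+00  1.00000000e+00]]
[np.float64(187.83752937689667), np.float64(147.33530952080628)] [np.float64(205.19238386327083), np.float64(139.94565060007673)] [np.float64(258.37943950292015), np.float64(260.3001427227226)]
```

View pics/w1.png

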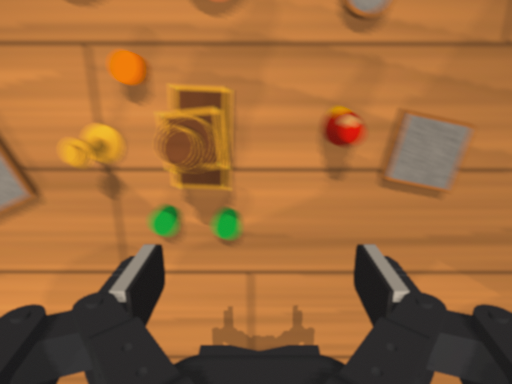

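Wrist view: stack at (195,140), small round top near (184,147), doll (343,128), candlestick (100,143), square plinth (428,150).

Run:
```python
import pickle;from h import *
c,s=pickle.load(open('w1.pkl','rb'))
a=cv2.resize(c['image'][75:200,145:245],None,fx=4.5,fy=4.5,interpolation=cv2.INTER_CUBIC)
for i in range(0,100,20):cv2.putText(a,str(145+i),(int(i*4.5),10),0,.4,(255,255,255))or 0; cv2.line(a,(int(i*4.5),0),(int(i*4.5),6),(255,0,0),1)
for i in range(0,125,25):cv2.putText(a,str(75+i),(0,int(i*4.5)+10),0,.4,(255,255,255)); cv2.line(a,(0,int(i*4.5)),(6,int(i*4.5)),(255,0,0),1)
cv2.imwrite('pics/w1c.png',a[:,:,::-1])
```

```text
Traceback (most recent call last):
ValueError: The truth value of an array with more than one element is ambiguous. Use a.any() or a.all()
```

Run:
```python
import pickle;from h import *
c,s=pickle.load(open('w1.pkl','rb'))
a=cv2.resize(c['image'][75:200,145:245],None,fx=4.5,fy=4.5,interpolation=cv2.INTER_CUBIC)
for i in range(0,100,20):
    cv2.putText(a,str(145+i),(int(i*4.5),10),0,.4,(255,255,255)); cv2.line(a,(int(i*4.5),0),(int(i*4.5),6),(255,0,0),1)
for i in range(0,125,25):
    cv2.putText(a,str(75+i),(0,int(i*4.5)+10),0,.4,(255,255,255)); cv2.line(a,(0,int(i*4.5)),(6,int(i*4.5)),(255,0,0),1)
cv2.imwrite('pics/w1c.png',a[:,:,::-1])
```

```text
(no output)
```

View pics/w1c.png

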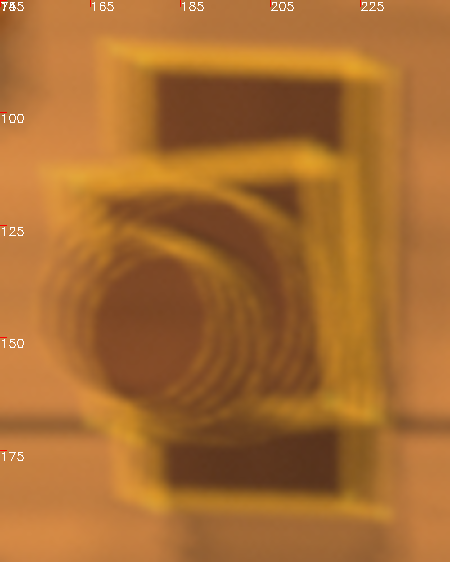

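The image is blurred because the arm was still moving. I'll centre the camera over the stack, let it settle and look again.

>>> step_arm --deltas '[[[-20,-30,0,0],[-44,-60,0,0],[-44,-60,0,0],[-44,-60,0,0],[-44,-60,0,0]]]'

```text
t: 1.85
position: [0.3996, 0.0167, 0.2603]
eef_rot: [1.0, 0.0, 0.0, -0.0]
ft_force: [0.7, -0.6, -0.6]
width: 0.0848
grasp_force: 0.0
```

```bash
cat > look.py <<'E'
import sys,pickle;from bench import ctrl;from h import *
# usage: look.py tag u0 u1 v0 v1 : wrist picture, enlarged crop with pixel ticks
t=sys.argv[1];s=ctrl.state();c=ctrl.camera('wrist');pickle.dump((c,s),open(t+'.pkl','wb'))
print(s['position'],yaw(s),s['t'],s['width'])
u0,u1,v0,v1=map(int,sys.argv[2:6]);f=min(780/(u1-u0),580/(v1-v0))
a=cv2.resize(c['image'][v0:v1,u0:u1],None,fx=f,fy=f,interpolation=cv2.INTER_CUBIC)
for u in range(u0-u0%20+20,u1,20):
    cv2.putText(a,str(u),(int((u-u0)*f),10),0,.4,(255,255,255));cv2.line(a,(int((u-u0)*f),0),(int((u-u0)*f),8),(255,0,0),1)
for v in range(v0-v0%20+20,v1,20):
    cv2.putText(a,str(v),(0,int((v-v0)*f)),0,.4,(255,255,255));cv2.line(a,(0,int((v-v0)*f)),(8,int((v-v0)*f)),(255,0,0),1)
cv2.imwrite(f'pics/{t}.png',a[:,:,::-1])
E
python3 look.py w2 205 315 100 260
python3 - <<'E'
import pickle;from h import *
c,s=pickle.load(open('w2.pkl','rb'));print(proj(c,[.47,.018,.122]))
E
```

```text
[0.39959758 0.01666797 0.26030234] -89.94672160248946 1.85 0.08482868121688059
[np.float64(257.05770467009773), np.float64(92.00429893264372)]
```

View pics/w2.png

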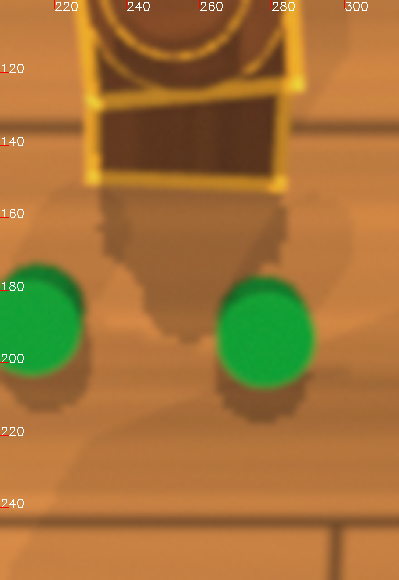

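Still image, but my crop sits too low: the oblong's near edge is at v≈150. I'll re-crop the same picture.

Run:
```python
import pickle;from h import *
c,s=pickle.load(open('w2.pkl','rb'))
u0,v0,f=205,25,4.5
a=cv2.resize(c['image'][v0:155,u0:315],None,fx=f,fy=f,interpolation=cv2.INTER_CUBIC)
for u in range(220,315,20):
    cv2.putText(a,str(u),(int((u-u0)*f),10),0,.4,(255,255,255));cv2.line(a,(int((u-u0)*f),0),(int((u-u0)*f),8),(255,0,0),1)
for v in range(40,155,20):
    cv2.putText(a,str(v),(0,int((v-v0)*f)),0,.4,(255,255,255));cv2.line(a,(0,int((v-v0)*f)),(8,int((v-v0)*f)),(255,0,0),1)
cv2.imwrite('pics/w2b.png',a[:,:,::-1])
```

```text
(no output)
```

View pics/w2b.png

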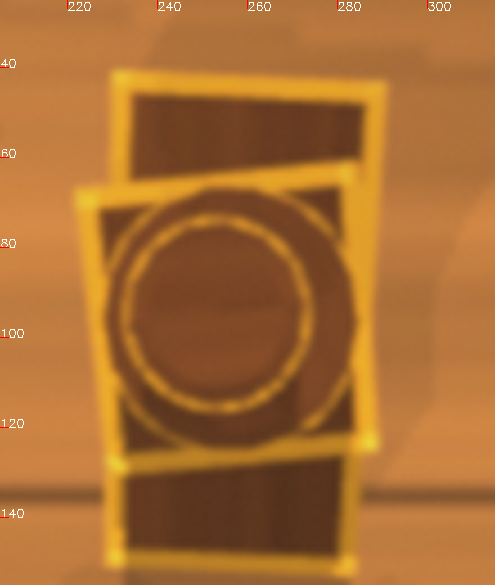

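Clean view (crop px): small circle centre (217,313), large circle centre (232,318), plus the square and oblong corners. I'll cast these to their heights.

Run:
```python
import pickle;from h import *
c,s=pickle.load(open('w2.pkl','rb'))
g=lambda L,z:ray(c,np.array(L)/4.5+[205,25],z)[:,:2]*1000
for n,L,z in(('small',[[217,313.5],[121,313],[313,313],[217,213],[217,414]],.122),('large',[[232,318],[106,318],[360,318],[232,185],[232,452]],.096)):print(n,g(L,z).round(1).tolist())
for n,L,z in(('sq',[[75,192],[358,162],[380,447],[108,470]],.068),('ob',[[112,72],[387,83],[357,577],[105,566]],.036)):
    r=cv2.minAreaRect(g(L,z).astype(np.float32));w=g(L,z);print(n,w.mean(0).round(1),r)
    e=[w[1]-w[0],w[2]-w[1],w[3]-w[2],w[0]-w[3]];print([round(float(np.degrees(np.arctan2(a[1],a[0]))),1) for a in e])
```

```text
small [[468.0, 21.0], [468.0, 37.9], [468.1, 4.2], [484.6, 21.0], [450.7, 21.1]]
large [[466.6, 18.6], [466.6, 42.9], [466.7, -6.1], [490.7, 18.6], [441.1, 18.6]]
sq [465.3  19.2] ((465.0744934082031, 19.133533477783203), (58.01572799682617, 59.22079086303711), 5.724412441253662)
[-84.3, -173.9, 94.8, 5.4]
ob [461.2  17.2] ((461.1505432128906, 17.288116455078125), (61.53544998168945, 111.2693099975586), 87.92034149169922)
[-92.1, 177.9, 87.5, -2.3]
```

>>> step_arm --deltas '[[[34,-2,20,0],[68,-2,50,0],[68,-2,80,0],[68,-2,105,0],[68,-2,120,0],[68,-2,120,0],[68,-2,120,0]]]' --hand 60

```text
t: 2.6
position: [0.4675, 0.0191, 0.1405]
eef_rot: [1.0, 0.001, -0.0, -0.0]
ft_force: [0.2, 0.1, 0.8]
width: 0.0599
grasp_force: 0.0
```

>>> step_arm --deltas '[[[0.5,-2,14,0],[0.5,-2,24,0],[0.5,-2,28,0],[0.5,-2,28,0],[0.5,-2,28,0]]]'

```text
t: 3.1
position: [0.4678, 0.0215, 0.1124]
eef_rot: [1.0, 0.001, -0.0, -0.0]
ft_force: [-0.3, -0.9, 0.9]
width: 0.0602
grasp_force: 0.0
```

>>> step_arm --deltas '[[[0,0,0,0],[0,0,0,0],[0,0,0,0],[0,0,0,0],[0,0,0,0],[0,0,0,0],[0,0,0,0],[0,0,0,0]]]' --hand 20 --force 20

```text
t: 3.9
position: [0.4679, 0.0214, 0.1127]
eef_rot: [1.0, 0.001, 0.0, 0.0]
ft_force: [-1.2, -0.3, 6.2]
width: 0.0313
grasp_force: 20.5
```

>>> step_arm --deltas '[[[0,0,-4,0],[0,0,-15,0],[0,0,-35,0],[15,18,-50,0],[40,48,-55,0],[65,79,-55,0],[90,110,-55,0],[115,140,-55,0],[135,165,-55,0],[146,177,-55,0],[146,177,-55,0],[146,177,-55,0]]]'

```text
t: 5.1
position: [0.6139, -0.1549, 0.1677]
eef_rot: [1.0, 0.001, -0.0, -0.0]
ft_force: [-0.3, 0.7, -0.1]
width: 0.0309
grasp_force: 20.0
```

Run:
```python
from bench import ctrl;from h import *
import pickle
s=ctrl.state();print(s['position'],s['width'],s['grasp_force'],s['ft_force']);c=ctrl.camera('wrist');pickle.dump((c,s),open('w3.pkl','wb'))
for z in(.016,):
  for b in blobs(c,(0,0,70),(179,70,190),z,200):print(*b)
cv2.imwrite('pics/w3.png',c['image'][:,:,::-1])
c=ctrl.camera('top')
for b in blobs(c,(170,150,60),(179,255,255),.04,40)+blobs(c,(0,200,60),(5,255,255),.04,40):print('doll?',*b)
```

```text
[ 0.61386121 -0.15491646  0.16768494] 0.030905135216068365 19.98731017112732 [-0.302548    0.726014   -0.07592313]
[308. 253.] [ 536.  -202.9] [46.7 15.1] 14.8
[210. 256.] [ 531.9 -106.7] [16.8 53.5] 78.4
[261. 176.] [ 612.2 -156.5] [41.5 42.1] 0.1
doll? [317. 222.] [ 469.2 -133.5] [25.8 34.8] 0.7
doll? [347.   7.] [ 984.1 -214.5] [31.1 38.2] 88.5
doll? [254.   7.] [978.1   5.6] [ 39.4 310.6] 1.2
doll? [162.   6.] [977.2 224.8] [31.3 33. ] 1.3
```

View pics/w3.png

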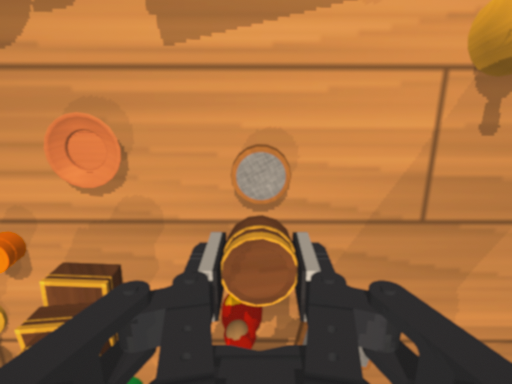

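The small box is held upright at (260,260), with the plinth felt at (261,176), i.e. world (612,-156). Lowering.

>>> step_arm --deltas '[[[-1,1,30,0],[-1,1,65,0],[-1,1,95,0],[-1,1,118,0],[-1,1,127,0],[-1,1,131,0],[-1,1,133,0],[-1,1,134,0],[-1,1,135,0],[-1,1,135,0]]]'

```text
t: 6.2
position: [0.6133, -0.1564, 0.0328]
eef_rot: [1.0, 0.001, 0.0, 0.0]
ft_force: [-0.9, -0.3, -0.3]
width: 0.0313
grasp_force: 20.0
```

>>> step_arm --deltas '[[[0,0,0.5,0],[0,0,1,0],[0,0,1,0],[0,0,1,0]]]'

```text
t: 6.6
position: [0.6134, -0.1564, 0.0326]
eef_rot: [1.0, 0.001, 0.0, 0.0]
ft_force: [-7.6, 1.1, 18.3]
width: 0.031
grasp_force: 21.7
```

>>> step_arm --deltas '[[[0,0,-0.5,0],[0,0,-0.5,0],[0,0,-0.5,0],[0,0,-0.5,0],[0,0,-0.5,0],[0,0,-10,0],[0,0,-40,0],[0,0,-80,0],[0,0,-125,0],[0,0,-170,0],[0,0,-210,0],[0,0,-230,0]]]' --hand 55

```text
t: 7.8
position: [0.6139, -0.1562, 0.266]
eef_rot: [1.0, 0.001, 0.002, 0.001]
ft_force: [-0.2, -0.5, -0.4]
width: 0.0551
grasp_force: 0.0
```

>>> step_arm --deltas '[[[-20,-18,0,0],[-50,-45,0,0],[-85,-75,0,0],[-120,-105,0,0],[-155,-135,0,0],[-185,-160,0,0],[-205,-174,0,0],[-213,-174,0,0],[-213,-174,0,0],[-213,-174,0,0],[-213,-174,0,0]]]' --hand 70

```text
t: 8.9
position: [0.4004, 0.0169, 0.2613]
eef_rot: [1.0, 0.0, -0.0, -0.0]
ft_force: [-0.2, -0.6, -0.7]
width: 0.0698
grasp_force: 0.0
```

```bash
python3 look.py w4 205 315 25 160
python3 - <<'E'
from bench import ctrl;from h import *
c=ctrl.camera('top')
p=proj(c,[.613,-.156,.042]);print(p);a=c['image'];import pickle;pickle.dump(c,open('t4.pkl','wb'))
u,v=map(int,p);a=a[v-25:v+25,u-25:u+25]
hsv=cv2.cvtColor(a,cv2.COLOR_RGB2HSV);m=((hsv[...,2]<110)&(hsv[...,1]>90)).astype(np.uint8)
y,x=np.nonzero(m);print(len(x),x.mean()+u-25,y.mean()+v-25,ray(c,[x.mean()+u-25,y.mean()+v-25],.042))
b=cv2.imread('pics/w4.png');o=np.hstack([b,cv2.resize(a,(300,b.shape[0]))[:,:,::-1]]);cv2.imwrite('pics/w4.png',o);print(o.shape)
E
```

```text
[0.40042034 0.01685644 0.26133514] -89.94555286727537 8.9 0.06978709915618928
[np.float64(326.3060181917288), np.float64(157.94467637581238)]
4 320.75 164.5 [[ 0.59795104 -0.14344061  0.042     ]]
(580, 773, 3)
```

View pics/w4.png

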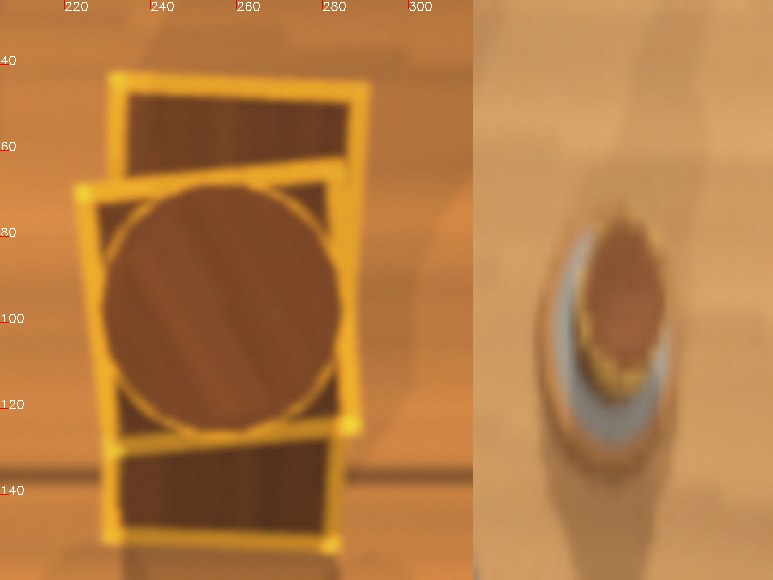

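The small box sits centred on its plinth (top view (326,158) as predicted). The large round box is at (256.8,97.2) in the wrist view, i.e. world (466,18.6).

>>> step_arm --deltas '[[[30,-1.5,20,0],[60,-1.5,50,0],[66,-1.5,90,0],[66,-1.5,130,0],[66,-1.5,155,0],[66,-1.5,168,0],[66,-1.5,174,0],[66,-1.5,174,0],[66,-1.5,174,0]]]'

```text
t: 9.9
position: [0.4665, 0.0189, 0.0883]
eef_rot: [1.0, 0.001, 0.001, 0.0]
ft_force: [-0.4, -0.1, 0.2]
width: 0.0701
grasp_force: 0.0
```

>>> step_arm --deltas '[[[0,0,0,0],[0,0,0,0],[0,0,0,0],[0,0,0,0],[0,0,0,0],[0,0,0,0],[0,0,0,0]]]' --hand 40 --force 20

```text
t: 10.6
position: [0.4663, 0.0188, 0.0883]
eef_rot: [1.0, 0.001, 0.001, 0.0]
ft_force: [-2.5, -1.2, 10.2]
width: 0.0493
grasp_force: 19.0
```

>>> step_arm --deltas '[[[0,0,-4,0],[0,0,-15,0],[0,0,-35,0],[12,-8,-55,0],[40,-26,-62,0],[75,-49,-62,0],[110,-72,-62,0],[145,-95,-62,0],[172,-113,-62,0],[187,-123,-62,0],[187,-123,-62,0],[187,-123,-62,0]]]' --force 30

```text
t: 11.8
position: [0.6522, 0.1423, 0.1497]
eef_rot: [1.0, 0.001, -0.0, -0.0]
ft_force: [0.4, -0.5, -0.5]
width: 0.049
grasp_force: 31.2
```

```bash
cat > pl.py <<'E'
from bench import ctrl;from h import *
s=ctrl.state();print(s['position'],yaw(s),s['width'],s['grasp_force'],s['ft_force'].round(1));c=ctrl.camera('wrist')
for b in blobs(c,(0,0,70),(179,70,190),.016,200):print(*b)
cv2.imwrite('pics/last.png',c['image'][:,:,::-1])
E
python3 pl.py
```

```text
[0.65224413 0.14227676 0.14972576] -89.87730614950246 0.049030072515996226 31.20012402534485 [ 0.4 -0.5 -0.5]
[127. 374.] [451.7 278.9] [35.9 39.6] 0.1
[331. 256.] [581.   76.6] [48.9 13.5] 23.4
[187. 259.] [578.1 208.6] [16.3 53.9] 71.6
[260. 174.] [658.6 141. ] [70.6 57.1] 89.2
```

>>> step_arm --deltas '[[[1,0.5,30,0],[1,0.5,60,0],[1,0.5,85,0],[1,0.5,100,0],[1,0.5,107,0],[1,0.5,110,0],[1,0.5,112,0],[1,0.5,113,0],[1,0.5,113.5,0],[1,0.5,114,0],[1,0.5,114,0]]]'

```text
t: 12.95
position: [0.6539, 0.1418, 0.0365]
eef_rot: [1.0, 0.001, 0.0, 0.0]
ft_force: [-4.2, -0.6, 9.7]
width: 0.0492
grasp_force: 32.4
```

Contact. Release, rise and go back to the viewing pose.

>>> step_arm --deltas '[[[0,0,-0.3,0],[0,0,-0.3,0],[0,0,-0.3,0],[0,0,-0.3,0],[0,0,-0.3,0],[0,0,-10,0],[0,0,-40,0],[0,0,-80,0],[0,0,-125,0],[0,0,-170,0],[0,0,-210,0],[0,0,-225,0]]]' --hand 72

```text
t: 14.15
position: [0.6544, 0.1424, 0.2656]
eef_rot: [1.0, 0.001, 0.003, -0.001]
ft_force: [0.7, -0.3, 0.0]
width: 0.0718
grasp_force: 0.0
```

>>> step_arm --deltas '[[[-25,12,0,0],[-60,29,0,0],[-100,49,0,0],[-140,69,0,0],[-180,89,0,0],[-215,107,0,0],[-242,121,0,0],[-254,125,0,0],[-254,125,0,0],[-254,125,0,0],[-254,125,0,0]]]' --hand 80

```text
t: 15.25
position: [0.4006, 0.0169, 0.2603]
eef_rot: [1.0, 0.001, -0.0, -0.0]
ft_force: [-0.6, -0.1, -0.2]
width: 0.0801
grasp_force: 0.0
```

```bash
python3 look.py w5 205 315 25 160
python3 - <<'E'
from bench import ctrl;from h import *
c=ctrl.camera('top')
p=proj(c,[.654,.142,.044]);a=c['image'];u,v=map(int,p);print(p,u,v);a=a[v-25:v+25,u-25:u+25]
b=cv2.imread('pics/w5.png');o=np.hstack([b,cv2.resize(a,(300,b.shape[0]))[:,:,::-1]]);cv2.imwrite('pics/w5.png',o)
E
```

```text
[0.40058754 0.01691581 0.2603112 ] -89.83989441749985 15.25 0.08006384532392008
[np.float64(191.51801367236908), np.float64(137.7713933367522)] 191 137
```

View pics/w5.png

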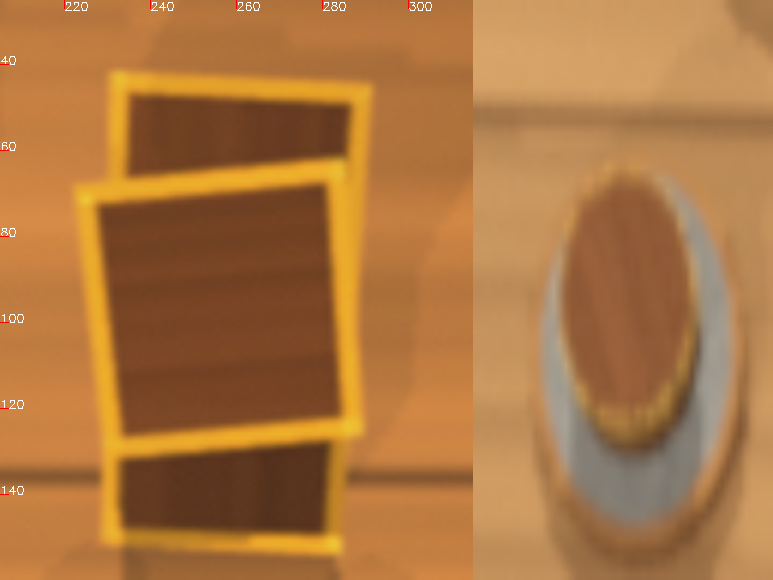

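The large box is centred on its plinth (top view (192,137) as predicted). The square has not shifted: world (465,19), yaw 5.7°. Going for it, turned to match.

>>> step_arm --deltas '[[[30,-2,30,-0.05],[62,-2.3,70,-0.096],[65,-2.3,110,-0.096],[65,-2.3,150,-0.096],[65,-2.3,180,-0.096],[65,-2.3,195,-0.096],[65,-2.3,202,-0.096],[65,-2.3,202,-0.096],[65,-2.3,202,-0.096]]]'

```text
t: 16.25
position: [0.4653, 0.0189, 0.0589]
eef_rot: [0.999, 0.049, 0.0, -0.0]
ft_force: [-0.4, -0.8, 0.7]
width: 0.0804
grasp_force: 0.0
```

>>> step_arm --deltas '[[[0,0,0,0],[0,0,0,0],[0,0,0,0],[0,0,0,0],[0,0,0,0],[0,0,0,0],[0,0,0,0]]]' --hand 48 --force 30

```text
t: 16.95
position: [0.4653, 0.0186, 0.0592]
eef_rot: [0.999, 0.049, 0.001, 0.0]
ft_force: [-3.2, -0.8, 9.2]
width: 0.0574
grasp_force: 30.4
```

Run:
```python
from bench import ctrl;from h import *
s=ctrl.state();print(s['position'],yaw(s),s['joints'].round(2),tool(s,[.445,-.2415,.17]))
```

```text
[0.46530477 0.01862365 0.05921185] -84.40287397650121 [ 0.3   0.47 -0.47  2.12  0.36  0.63 -1.9 ] [ -45.4  257.  -110.7]
```

>>> step_arm --deltas '[[[0,0,-4,0],[0,0,-15,0],[0,0,-40,0],[0,0,-75,0],[-3,15,-100,0.03],[-8,45,-110,0.08],[-14,80,-110,0.13],[-20,115,-110,0.18],[-26,150,-110,0.23],[-33,185,-110,0.29],[-38,215,-110,0.293],[-43,242,-110,0.293]]]' --force 40

```text
t: 18.15
position: [0.4452, -0.2279, 0.1693]
eef_rot: [0.995, -0.098, 0.0, 0.0]
ft_force: [0.5, -0.0, -1.6]
width: 0.057
grasp_force: 44.3
```

>>> step_arm --deltas '[[[0,15,0,0],[0,15,0,0],[0,15,0,0],[0,15,0,0]]]'

```text
t: 18.55
position: [0.443, -0.2398, 0.1685]
eef_rot: [0.995, -0.097, 0.0, -0.0]
ft_force: [0.1, 0.1, -2.4]
width: 0.0575
grasp_force: 44.3
```

```bash
python3 pl.py;  python3 - <<'E'
from bench import ctrl;from h import *
s=ctrl.state();print(tool(s,[.445,-.2415,.0392]))
E
```

```text
[ 0.44297773 -0.2397598   0.16851035] -101.08909273262438 0.057462780811662256 44.30235743522644 [ 0.1  0.1 -2.4]
[344. 261.] [ 343.5 -302.5] [52.8 16.2] 16.8
[174. 261.] [ 376.1 -142.8] [17.3 52.4] 58.3
[261. 158.] [ 456.4 -244.3] [73.2 46.6] 78.9
[110.   5.] [ 596.3 -152.9] [33.2  9. ] 78.9
[  2.3   1.3 129.3]
```

View pics/last.png

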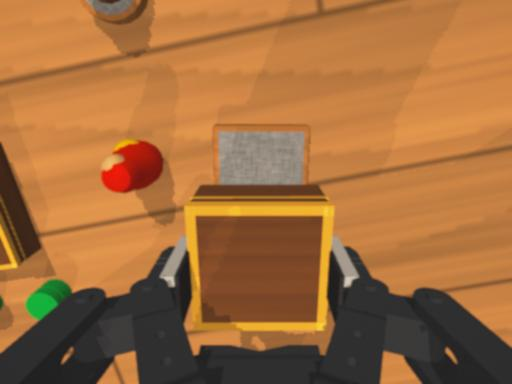

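The square box at (260,265) is lined up with its plinth (262,158), and the doll stands clear. Lowering.

>>> step_arm --deltas '[[[2,1,30,0],[2,1,65,0],[2,1,95,0],[2,1,112,0],[2,1,121,0],[2,1,125,0],[2,1,127,0],[2,1,128,0],[2,1,129,0],[2,1,129.5,0],[2,1,129.5,0]]]'

```text
t: 19.7
position: [0.4447, -0.2426, 0.0393]
eef_rot: [0.995, -0.097, 0.0, 0.0]
ft_force: [-1.8, 1.8, 4.7]
width: 0.0573
grasp_force: 45.0
```

>>> step_arm --deltas '[[[0,0,-0.3,0],[0,0,-0.3,0],[0,0,-0.3,0],[0,0,-0.3,0],[0,0,-0.3,0],[0,0,-10,0],[0,0,-40,0],[0,0,-80,0],[0,0,-125,0],[0,0,-170,0],[0,0,-210,0],[0,0,-222,0]]]' --hand 80

```text
t: 20.9
position: [0.4455, -0.2427, 0.2656]
eef_rot: [0.995, -0.097, 0.003, 0.001]
ft_force: [0.6, 0.6, -0.6]
width: 0.0805
grasp_force: 0.0
```

>>> step_arm --deltas '[[[-10,-25,0,-0.03],[-22,-60,0,-0.06],[-37,-100,0,-0.09],[-52,-140,0,-0.12],[-70,-180,0,-0.157],[-82,-215,0,-0.157],[-92,-240,0,-0.157],[-94,-246,0,-0.157],[-94,-246,0,-0.157],[-94,-246,0,-0.157],[-94,-246,0,-0.157]]]' --hand 82

```text
t: 22.0
position: [0.4, 0.0161, 0.2607]
eef_rot: [1.0, -0.02, -0.0, -0.0]
ft_force: [-0.2, -0.0, 0.8]
width: 0.0821
grasp_force: 0.0
```

```bash
python3 look.py w6 205 315 25 160
python3 - <<'E'
from bench import ctrl;from h import *
c=ctrl.camera('top')
p=proj(c,[.4447,-.2416,.048]);a=c['image'];u,v=map(int,p);print(p,u,v);a=a[v-30:v+30,u-30:u+30]
b=cv2.imread('pics/w6.png');o=np.hstack([b,cv2.resize(a,(300,b.shape[0]))[:,:,::-1]]);cv2.imwrite('pics/w6.png',o)
E
```

```text
[0.40002112 0.0161397  0.26067372] -92.28172903168831 22.0 0.08211434230181039
[np.float64(368.7158457134698), np.float64(234.76251047361546)] 368 234
```

View pics/w6.png

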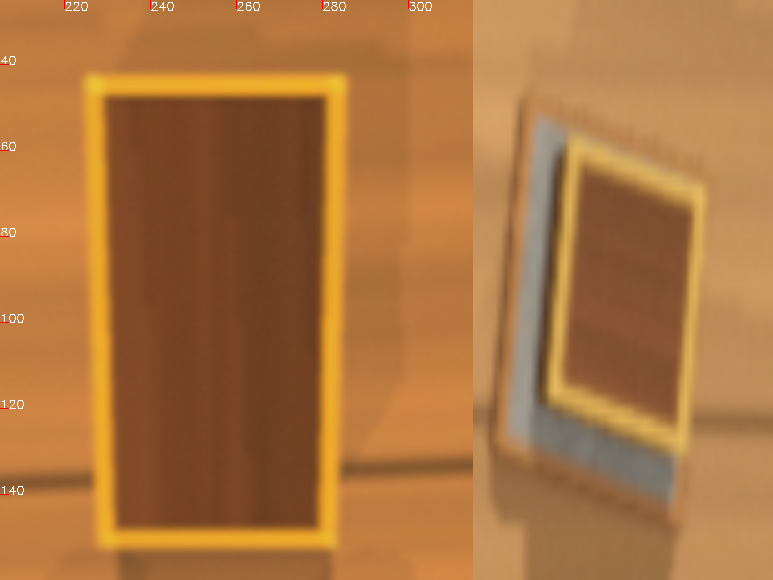

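The square box is centred and aligned on its plinth (368.8,234.5, predicted 368.7,234.8). The oblong stands alone and aligned with the tool; now its pose.

Run:
```python
import pickle;from h import *
c,s=pickle.load(open('w6.pkl','rb'))
w=ray(c,np.array([[85,74],[347,74],[338,547],[98,547]])/4.296+[205,25],.036)[:,:2]*1000
r=cv2.minAreaRect(w.astype(np.float32));print(w.mean(0),r,yaw(s));p=w.mean(0)/1000
print(tool(s,[*p,.025]))
```

```text
[461.51379315  17.08246825] ((461.5087890625, 17.004745483398438), (61.42246627807617, 111.44351196289062), 87.71553802490234) -92.28172903168831
[ 61.5  -3.3 235.6]
```

>>> step_arm --deltas '[[[30,-3.3,30,0],[61,-3.3,70,0],[61.5,-3.3,115,0],[61.5,-3.3,160,0],[61.5,-3.3,200,0],[61.5,-3.3,222,0],[61.5,-3.3,232,0],[61.5,-3.3,235,0],[61.5,-3.3,235,0],[61.5,-3.3,235,0]]]'

```text
t: 23.1
position: [0.4623, 0.018, 0.0269]
eef_rot: [1.0, -0.019, 0.001, 0.0]
ft_force: [-0.2, -0.2, 0.6]
width: 0.082
grasp_force: 0.0
```

>>> step_arm --deltas '[[[0,0,0,0],[0,0,0,0],[0,0,0,0],[0,0,0,0],[0,0,0,0],[0,0,0,0],[0,0,0,0]]]' --hand 48 --force 45

```text
t: 23.8
position: [0.462, 0.018, 0.0267]
eef_rot: [1.0, -0.019, 0.001, 0.0]
ft_force: [-5.4, -0.3, 15.1]
width: 0.0592
grasp_force: 45.5
```

Run:
```python
from bench import ctrl;from h import *
s=ctrl.state();print(s['position'],yaw(s),s['joints'].round(2),tool(s,[.4348,.2955,.15]))
```

```text
[0.46200942 0.01797072 0.02671791] -92.20525429004164 [ 0.31  0.54 -0.5   2.14  0.47  0.57 -2.14] [ -37.7 -276.2 -123.4]
```

>>> step_arm --deltas '[[[0,0,-4,0],[0,0,-15,0],[0,0,-40,0],[0,0,-75,0],[0,0,-110,0],[0,0,-140,0],[-3,-20,-150,-0.05],[-8,-55,-150,-0.11],[-13,-95,-150,-0.18],[-18,-135,-150,-0.25],[-23,-170,-150,-0.32],[-28,-205,-150,-0.38]]]' --force 60

```text
t: 25.0
position: [0.4404, 0.2259, 0.1761]
eef_rot: [0.985, 0.172, -0.0, -0.0]
ft_force: [1.9, -0.3, -2.4]
width: 0.059
grasp_force: 66.3
```

>>> step_arm --deltas '[[[-10,-24,0,-0.06],[-20,-48,0,-0.092],[-29,-66,0,-0.092],[-29,-66,0,-0.092],[-29,-66,0,-0.092],[-29,-66,0,-0.092]]]'

```text
t: 25.6
position: [0.3921, 0.2759, 0.1758]
eef_rot: [0.977, 0.215, -0.0, 0.0]
ft_force: [0.4, -1.2, -3.0]
width: 0.0587
grasp_force: 66.3
```

```bash
python3 pl.py;  python3 - <<'E'
from bench import ctrl;from h import *
s=ctrl.state();print(tool(s,[.4348,.2955,.0427]),s['joints'].round(2))
E
```

```text
[0.3920823  0.27588383 0.17580286] -65.16344928674675 0.058737184221456705 66.30338788032532 [ 0.4 -1.2 -3. ]
[347. 265.] [345.5 157.1] [59.6 18.3] 44.6
[172. 260.] [274.3 315.9] [15.2 54.2] 86.9
[260.  86.] [458.5 306. ] [69.8 75.1] 24.8
[ 46.9   0.  133.1] [ 0.05  0.36 -0.85  2.01  0.34  0.92 -2.12]
```

View pics/last.png

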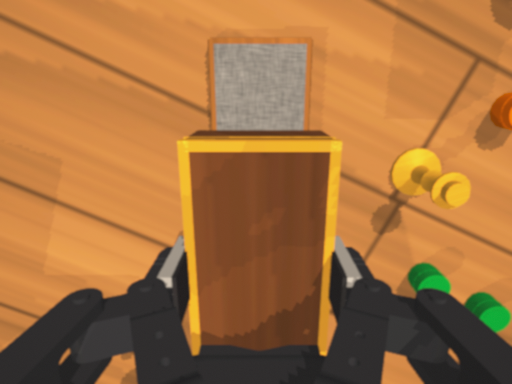

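The oblong is aligned with its plinth (260,86) and the candlestick (415,170) is upright. It needs 46 mm forward, then down.

>>> step_arm --deltas '[[[20,0,0,0],[46,0,15,0],[46.5,0,50,0],[46.5,0,85,0],[46.5,0,108,0],[46.5,0,120,0],[46.5,0,127,0],[46.5,0,130,0],[46.5,0,131,0],[46.5,0,132,0],[46.5,0,132,0]]]'

```text
t: 26.75
position: [0.4344, 0.2961, 0.0443]
eef_rot: [0.977, 0.215, 0.0, -0.0]
ft_force: [-0.2, -0.4, -2.5]
width: 0.0586
grasp_force: 66.2
```

>>> step_arm --deltas '[[[0,0,0.8,0],[0,0,1.4,0],[0,0,1.8,0],[0,0,1.8,0],[0,0,1.8,0]]]'

```text
t: 27.25
position: [0.4343, 0.2961, 0.0429]
eef_rot: [0.977, 0.215, 0.0, 0.0]
ft_force: [-6.2, -5.6, 18.9]
width: 0.0586
grasp_force: 68.9
```

>>> step_arm --deltas '[[[0,0,-0.4,0],[0,0,-0.4,0],[0,0,-0.4,0],[0,0,-0.4,0],[0,0,-0.4,0],[0,0,-0.4,0],[0,0,-10,0],[0,0,-40,0],[0,0,-80,0],[0,0,-125,0],[0,0,-170,0],[0,0,-200,0]]]' --hand 80

```text
t: 28.45
position: [0.434, 0.2966, 0.2456]
eef_rot: [0.976, 0.216, 0.001, -0.0]
ft_force: [-0.2, -0.3, -1.0]
width: 0.0798
grasp_force: 0.0
```

>>> step_arm --deltas '[[[-20,0,0,0],[-50,0,0,0],[-70,0,0,0],[-70,0,0,0],[-70,0,0,0]]]'

```text
t: 28.95
position: [0.3708, 0.2665, 0.2427]
eef_rot: [0.977, 0.215, 0.001, 0.0]
ft_force: [-0.2, -0.0, -0.6]
width: 0.0798
grasp_force: 0.0
```

Run:
```python
from bench import ctrl;from h import *
c=ctrl.camera('top');print(proj(c,[.4348,.2955,.052]));w=ctrl.camera('wrist');print(proj(w,[.4348,.2955,.052]))
cv2.imwrite('pics/fin.png',np.vstack([c['image'][120:320],w['image']])[:,:,::-1])
```

```text
[np.float64(113.25456337611004), np.float64(236.39805986993963)]
[np.float64(259.75452696469614), np.float64(92.04873123931053)]
```

View pics/fin.png

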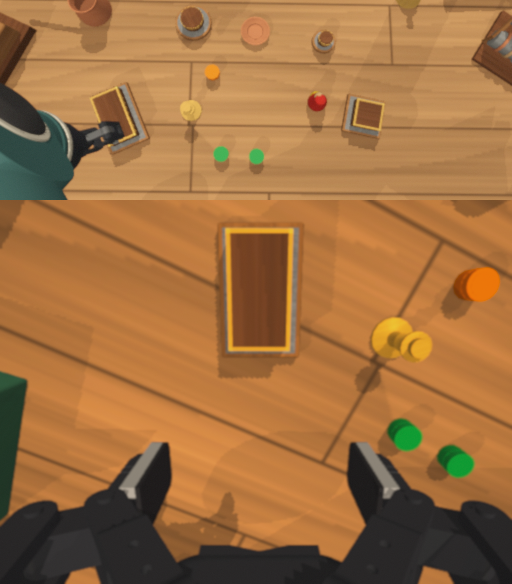

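The oblong is centred and aligned (wrist (260,90), predicted (260,92), about 2 mm off). All four boxes are on their plinths, and the doll and candlestick are upright. Handing in.

```bash
python3 -c "
from bench import ctrl
print(ctrl.close_job())"
```

```text
the job is handed in; nothing more can be done
None
```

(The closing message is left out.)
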